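# Stack pipette boxes in running bond

## Task

Lay the second course of the pipette boxes on the two that already lie end to end on the metal plate, in running bond: the long box centred over their joint and a short box on either side of it, butted up close, so that the ends and sides of the stack come out flush. The boxes hold glass, so set them down gently rather than dropping them; do not push the bottom boxes out of place or disturb the other things on the bench.

Things in the scene. Friction and masses are not known exactly. Their poses are not given: they have to be found in the camera images.
- base_a: cream plastic box with a closed lid, 140 mm long (its x) x 50 mm wide (its y) x 44 mm high, about 220 g, holding glass pipettes; a grey seam runs round it and a blank grey label lies on the middle of its top. Origin: centre of its underside; z up. One of the two boxes of the bottom course on the plate; its x axis points towards base_b, the two end to end with a joint of 2 mm, so their centres are 142 mm apart. Its underside is 8 mm and its top 52 mm above the bench. Loose.
- base_b: cream plastic box with a closed lid, 140 mm long (its x) x 50 mm wide (its y) x 44 mm high, about 220 g, holding glass pipettes; a grey seam runs round it and a blank grey label lies on the middle of its top. Origin: centre of its underside; z up. The other box of the bottom course, same axes as base_a; its x axis points away from base_a. Loose.
- long_box: cream plastic box with a closed lid, 140 mm long (its x) x 50 mm wide (its y) x 44 mm high, about 220 g, holding glass pipettes; a grey seam runs round it and a blank grey label lies on the middle of its top. Origin: centre of its underside; z up. Lies alone on the bench, in any of three places between the robot and the plate.
- short_1: cream plastic box with a closed lid, 70 mm long (its x) x 50 mm wide (its y) x 44 mm high, about 120 g, holding glass pipettes; a grey seam runs round it and a blank grey label lies on the middle of its top. Origin: centre of its underside; z up. Half as long as the long box; lies alone on the bench.
- short_2: cream plastic box with a closed lid, 70 mm long (its x) x 50 mm wide (its y) x 44 mm high, about 120 g, holding glass pipettes; a grey seam runs round it and a blank grey label lies on the middle of its top. Origin: centre of its underside; z up. Just like short_1, and either may go at either end.
- plate: fixed flat aluminium plate, 330 mm (its x, along the stack) x 100 x 8 mm, under the bottom course. Origin: centre of its underside, on the bench.
- tub: bystander: round white plastic jar, 90 mm across, 100 mm high, left beyond the boxes. Origin: centre of its underside.
- joystick: bystander: cream control box 120 x 140 x 45 mm with a black joystick standing to 130 mm, on the right. Origin: centre of its underside.
- dishes: bystander: pile of three clear-grey round culture dishes, 90 mm across, 41 mm high, far left. Origin: centre of its underside.
Not all that is in view belongs to the job. Leave any black or brown look-alike of the long_box alone.

How it is judged:
By the outcome, as a careful person would: the job done as asked, in the order asked, and still so for the second after the job is handed in, with the robot touching nothing.
It also fails if it takes over 64 s, if anything falls off the work surface, if the arm or the gripper's body presses on something with over 40 N, if the wrist force passes 120 N, or if a joint passes its speed limit or range.

## Robot

A 6-joint arm with a two-finger parallel gripper is mounted at the origin on the work surface. World frame = base frame: x ahead of the robot, y to its left, z up, the work surface at z = 0. Lengths are in m, angles in degrees, forces in N, time in s.
With the tool pointing down it reaches from about 0.4 to 0.825 m from the base axis. Payload 7 kg.
Tool frame: the origin (TCP) lies at the very end of the fingers, on their centre line; the grasp point (between the pads) lies 19 mm behind it; z points along the fingers, y is the line along which they close (so a half turn about z gives the same grasp; the last joint's range is limited). The gripper opens to 88 mm and grips with 3 to 60 N. Pads are 19 mm wide; open, the fingers measure 130 mm over their backs; the gripper's body (78 mm by 193 mm) begins 47 mm behind the grasp point.
Start: joints at [89.273, 20.546, 0.682, 0, -70.136, -16.507], TCP at [0.2, 0.645, 0.227] pointing down, gripper open.
Joint ranges: [-176.03, 176.03], [-82.01, 121.73], [-58.28, 71.71], [-173.87, 95.51], [-174.79, -0.11], [-173.66, 173.66]. Speed limits (degrees/s): [136.94, 136.94, 172.46, 180, 180, 180].

## Interface

Orientations are given as [roll, pitch, yaw] about the fixed x, y, z axes, in that order (R = Rz(yaw) Ry(pitch) Rx(roll)).
In Python, from plant import ctrl gives the robot as it stands.
- The arm moves only by the tool carry_out, never from a script. Its argument "deltas" is a list that holds one entry, the list of rows, each a list of 5 numbers: the shift along the tool's x, y, z scaled (see below), then the turn about the tool's z scaled (see below), then the opening, from -1 (shut) to 1 (fully open). A call has 1 to 5 rows; each row is the pose to reach, as a shift and turn from the pose commanded when the call began, along the tool's axes at that moment, turning the shorter way round; what a row does not reach only later rows make up. The controller multiplies each number of a shift by 20 cm and each number of a turn by 2 pi rad. A row lasts 1/10 s, in which the tool goes at most 50 mm and 8.59 degrees, less where a joint would pass 70% of its speed; a pose out of reach is approached as far as the arm can. A call with a number of a shift or a turn outside -1 to 1 is refused whole. A call with a gripper value outside its range is refused whole. The fingers move at their own pace and stop on an object; the grip force is fixed at half the most. Time passes only in rows, so rows that repeat a pose let the fingers close. It gives the time, the measured TCP pose, the force, the opening and the grip force at its end, in the units of the state.
- ctrl.get_obs(): the state, without advancing time (a new reading comes with each control period).
- ctrl.snapshot(name): name is "scene" or "top"; returns a dict with "color" (400x640x3 uint8, red, green, blue), "camera_matrix" (3x3 intrinsics, pixels), "R" (3x3) and "t" (3): a world point X has camera coordinates R X + t. Camera axes: x right, y down, z forward; pixel columns grow to the right and rows downward; lengths in m; the calibration is good to about 2 mm. A picture is of the moment at which its call begins. There is no depth.
- ctrl.close_job(): hands the job in; it is judged then, once.
Trained networks look in a picture, given as the dict that the camera call returned (one of the last four; its "shot" number tells which), for a name from the list of things; names that differ only in an ending like _2 or _b are one class to them, and where a whole thing is asked for, a point or a joint stands for the part that bears it (a point fixed in the world has none). Each returns a list of dicts, best first, with "p" (0 to 1); they miss things now and then, are a little off and sometimes report something else, mostly with a low value. They report only what shows in the picture. A call takes as long as a camera call. They do not tell look-alikes from the thing itself.
- ctrl.search_frame(picture, name): "centre" ([column, row] in pixels, amid what is visible of it).
- ctrl.silhouettes(picture, name): "mask" (400x640 bool, what is visible of it) and "centre" ([column, row] in pixels, amid what is visible of it).
- ctrl.spot_point(picture, name): "centre" ([column, row] in pixels: a listed point, or the origin of a listed thing).
The state is a dict: "clock": time; "joint_pos": joint angles; "qvel": joint speeds; "tau": joint torques, N m; "tool_pos": TCP position; "orientation": TCP orientation; "force": force on the tool from outside, world axes, zero at the start; "moment": the same for the moment, N m; "opening": finger opening in m; "gripper_force": force on a finger pad.
Only numpy, scipy, OpenCV 4.12 (cv2) and the standard library are available. Lean on these libraries where they do the work, as an engineer would, in place of code of your own. Each camera call takes 0.05 s, during which the arm holds its last target. There are 200 camera calls.

## Working session

There is one attempt and no reset: what is moved stays moved. The work goes in short steps, Python scripts to look and compute and a tool call to move; the robot and the scene stay as the last step left them, time stands still between calls to the robot, and variables do not carry over. Pictures are saved under pics/ and viewed, at most 10 in all, crops included, and the job is handed in when it is done.

Besides the shell and the picture viewer there is one more tool, called after "Call:" as a command line: name --argument value ..., lists and objects as JSON in quotes. carry_out: Moves the arm, as the interface text tells. Its arguments: {"type":"object","properties":{"deltas":{"type":"array"}},"required":["deltas"]}

```bash
mkdir -p pics; ls; python3 - <<'E'
from plant import ctrl
import cv2,numpy as np
o=ctrl.get_obs(); print({k:np.round(v,3).tolist() for k,v in o.items()})
for n in("scene","top"):
    p=ctrl.snapshot(n); cv2.imwrite(f"pics/{n}0.png",p["color"][:,:,::-1])
    print(n,np.round(p["camera_matrix"],1).tolist(),np.round(p["R"],4).tolist(),np.round(p["t"],4).tolist())
    for c in("long_box","short_1","base_a","plate","tub","joystick","dishes"):
        print(c,[(np.round(d["centre"]).tolist(),round(d["p"],2),int(d["mask"].sum())) for d in ctrl.silhouettes(p,c)])
E
```

```text
pics
{'clock': 0.0, 'joint_pos': [89.271, 20.591, 0.632, -0.018, -70.136, -16.507], 'qvel': [-0.038, -0.058, 0.055, -0.032, 0.006, -0.035], 'tau': [0.001, -58.272, 29.306, 6.997, 0.007, -0.0], 'tool_pos': [0.2, 0.644, 0.226], 'orientation': [179.905, -0.011, -17.242], 'force': [0.961, -0.153, -0.442], 'moment': [-0.028, 0.05, -0.008], 'gripper_force': 0.0, 'opening': 0.088}
scene [[405.5, 0.0, 318.5], [0.0, 405.5, 189.0], [0.0, 0.0, 1.0]] [[-0.1863, 0.9825, 0.0047], [0.6721, 0.1309, -0.7288], [-0.7167, -0.1326, -0.6847]] [0.0754, -0.3109, 1.4413]
long_box [([161.0, 165.0], 0.89, 1105), ([228.0, 165.0], 0.87, 1044), ([267.0, 138.0], 0.58, 971)]
short_1 [([414.0, 196.0], 0.89, 694), ([456.0, 261.0], 0.72, 2257), ([310.0, 174.0], 0.55, 635)]
base_a [([303.0, 229.0], 0.91, 1638), ([364.0, 236.0], 0.7, 1788)]
plate [([333.0, 250.0], 0.7, 1845)]
tub [([457.0, 259.0], 0.94, 2180)]
joystick [([152.0, 218.0], 0.71, 3186)]
dishes [([493.0, 231.0], 0.56, 1303)]
top [[368.8, 0.0, 317.5], [0.0, 368.8, 195.1], [0.0, 0.0, 1.0]] [[0.0027, -0.9999, -0.0169], [-0.9815, 0.0006, -0.1917], [0.1917, 0.0171, -0.9813]] [0.0225, 0.4977, 1.0207]
long_box [([390.0, 268.0], 0.96, 964), ([416.0, 216.0], 0.6, 993), ([205.0, 136.0], 0.49, 1082)]
short_1 [([329.0, 218.0], 0.68, 471), ([274.0, 155.0], 0.61, 975)]
base_a [([274.0, 154.0], 0.97, 999), ([325.0, 152.0], 0.86, 962), ([447.0, 142.0], 0.23, 2028)]
plate []
tub [([205.0, 138.0], 0.61, 1027)]
joystick [([447.0, 142.0], 0.87, 2038)]
dishes [([168.0, 184.0], 0.64, 845)]
```

View pics/scene0.png

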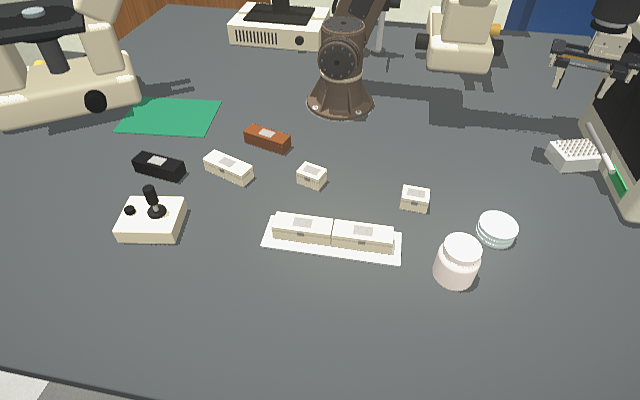

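View pics/top0.png

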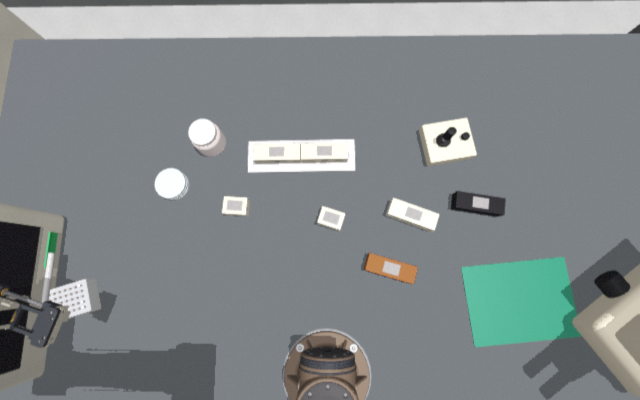

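The pictures show these possible long boxes in the top view: brown (391,268), cream (413,214) and black (479,203). I choose the cream one, which is at (228,167) in the scene view. The short boxes are at (331,218) and (235,205), and the bases at (276,154) and (325,152). Next I'll check this in a close crop and look at the colour values.

```bash
python3 - <<'E'
import cv2,numpy as np
t=cv2.imread("pics/top0.png"); s=cv2.imread("pics/scene0.png")
a=cv2.resize(t[130:235,215:445],None,fx=3.4,fy=3.4,interpolation=cv2.INTER_NEAREST)
b=cv2.resize(s[145:268,200:430],None,fx=3.4,fy=3.4,interpolation=cv2.INTER_NEAREST)[:,:]
c=np.vstack([a,b]); c=cv2.resize(c,(int(c.shape[1]*.76),int(c.shape[0]*.76))); print(c.shape); cv2.imwrite("pics/crop.png",c)
for n,p in dict(long=(400,210),side=(400,222),plate=(270,167),base=(262,152),bench=(300,190)).items(): print(n,t[p[1],p[0],::-1])
print(t[138:175,262,::-1].tolist())
print(s[205:262,350,::-1].tolist())
E
```

```text
(589, 594, 3)
long [255 255 253]
side [107 112 115]
plate [255 255 255]
base [255 255 247]
bench [124 129 134]
[[126, 131, 136], [130, 135, 140], [168, 169, 172], [223, 223, 225], [254, 252, 252], [255, 254, 252], [255, 255, 246], [255, 255, 247], [255, 255, 246], [255, 255, 246], [255, 255, 246], [255, 255, 246], [255, 255, 246], [255, 255, 247], [255, 255, 247], [255, 255, 247], [255, 255, 248], [255, 255, 247], [255, 255, 247], [255, 255, 248], [255, 255, 247], [241, 242, 228], [178, 174, 160], [143, 138, 127], [142, 136, 124], [167, 164, 158], [224, 222, 222], [255, 254, 255], [255, 255, 255], [255, 255, 255], [255, 255, 255], [255, 255, 255], [255, 255, 255], [237, 237, 238], [171, 172, 173], [131, 136, 139], [126, 133, 136]]
[[138, 142, 137], [138, 142, 137], [137, 141, 137], [138, 142, 137], [138, 142, 138], [139, 143, 138], [139, 142, 138], [138, 142, 137], [139, 142, 138], [139, 143, 138], [139, 143, 138], [140, 143, 138], [139, 142, 138], [139, 143, 138], [135, 139, 135], [124, 127, 120], [255, 255, 235], [251, 252, 251], [248, 248, 245], [247, 247, 245], [247, 247, 245], [247, 247, 245], [247, 247, 245], [247, 247, 245], [247, 247, 245], [247, 247, 245], [247, 247, 245], [247, 247, 245], [247, 247, 245], [247, 247, 245], [247, 247, 246], [249, 250, 251], [252, 252, 241], [192, 181, 153], [201, 191, 164], [172, 166, 147], [172, 166, 148], [201, 192, 166], [198, 190, 164], [198, 189, 162], [197, 189, 163], [196, 189, 162], [195, 188, 161], [192, 183, 157], [247, 247, 244], [251, 252, 253], [247, 247, 247], [246, 246, 245], [246, 246, 245], [246, 246, 245], [246, 246, 246], [247, 247, 246], [251, 251, 251], [250, 249, 244], [157, 156, 146], [138, 139, 133], [137, 141, 137]]
```

View pics/crop.png

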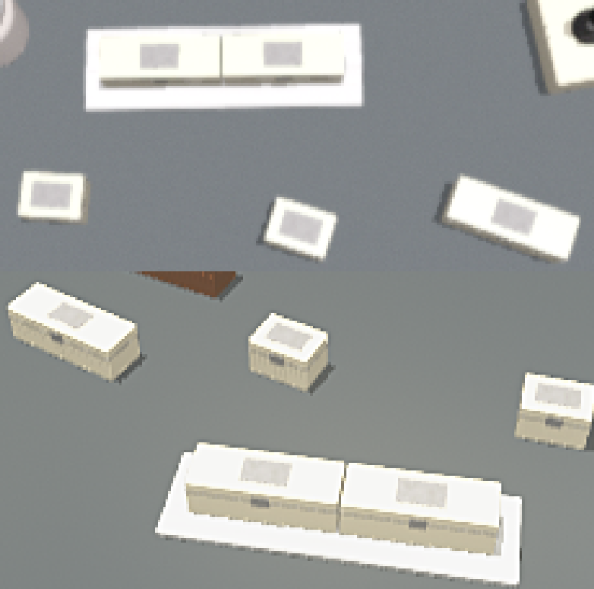

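The crop confirms the cream long box, at about (510,217) in the crop, and the two short boxes. Each grey label marks the centre of its box's top, so I'll measure from the labels.

```bash
cat > vis.py <<'E'
import cv2,numpy as np
def rect(p,x0,y0,h,half=0.13,s=2000.):
    """view p rectified on plane z=h about (x0,y0): column=(x-x0+half)*s, row=(y-y0+half)*s"""
    R,t,K=np.array(p["R"]),np.array(p["t"]),np.array(p["camera_matrix"])
    A=np.array([[1/s,0,x0-half],[0,1/s,y0-half],[0,0,h],[0,0,1]])
    H=K@np.c_[R,t]@A
    n=int(2*half*s)
    return cv2.warpPerspective(p["color"],H,(n,n),flags=cv2.INTER_CUBIC|cv2.WARP_INVERSE_MAP)
def ray(p,uv,h):
    R,t,K=np.array(p["R"]),np.array(p["t"]),np.array(p["camera_matrix"])
    d=R.T@np.linalg.inv(K)@[*uv,1]; c=-R.T@t
    return (c+d*(h-c[2])/d[2])[:2]
def label(p,xy,h,half=0.026,s=2000.,it=3):
    """centre of the grey label near xy on a top at z=h, and its long-axis yaw"""
    for _ in range(it):
        im=rect(p,*xy,h,half,s).min(2).astype(float)
        v=np.percentile(im,90); lo=np.median(im[im<v-12]) if (im<v-12).any() else v-40
        m=(im<(v+lo)/2).astype(np.uint8)
        m=cv2.morphologyEx(m,cv2.MORPH_OPEN,np.ones((7,7)))
        n,l,st,c=cv2.connectedComponentsWithStats(m)
        k=[i for i in range(1,n) if 300<st[i,4]]
        if not k: return None
        mid=half*s
        k=min(k,key=lambda i:np.hypot(*(c[i]-mid)))
        xy=np.array(xy)+(c[k]+.5-mid)/s
        M=cv2.moments((l==k).astype(np.uint8),True)
    a=np.degrees(.5*np.arctan2(2*M["mu11"],M["mu20"]-M["mu02"]))
    return np.round(xy*1000,1),round(a,1),st[k,2:].tolist()
E
python3 - <<'E'
from plant import ctrl
from vis import *
P={n:ctrl.snapshot(n) for n in("top","scene")}
px=dict(base1=((276,152),.052),base2=((325,151),.052),long=((414,214),.044),s1=((331,218),.044),s2=((235,205.5),.044))
for k,(uv,h) in px.items():
    g=ray(P["top"],uv,h)
    for n in P: print(k,n,label(P[n],g,h))
E
```

```text
base1 top (array([630.3, 146.4]), np.float64(-87.8), [61, 92, 5269])
base1 scene (array([631.7, 146.5]), np.float64(-89.1), [60, 90, 5149])
base2 top (array([632.6,   4.4]), np.float64(90.0), [61, 90, 5217])
base2 scene (array([633.6,   4.7]), np.float64(89.9), [61, 90, 5124])
long top (array([ 445.3, -251.9]), np.float64(70.5), [79, 100, 5159])
long scene (array([ 446.2, -251. ]), np.float64(67.6), [84, 100, 5118])
s1 top (array([433.8, -15.2]), np.float64(72.1), [78, 98, 5156])
s1 scene (array([435.1, -14.6]), np.float64(70.4), [81, 98, 5101])
s2 top (array([470. , 265.8]), np.float64(86.1), [63, 91, 5132])
s2 scene (array([472.2, 265.9]), np.float64(85.3), [64, 91, 5073])
```

```bash
cat > plan.py <<'E'
import numpy as np,sys,json
def plan(start,wps):
    """start, wps: x,y,z in mm, yaw in degrees -> scaled tool-axis deltas, rows needed"""
    c=np.array(start,float)
    for w in np.array(wps,float):
        y=np.radians(c[3]); d=w[:3]-c[:3]
        tx=d[0]*np.cos(y)+d[1]*np.sin(y); ty=d[0]*np.sin(y)-d[1]*np.cos(y)
        t=-(((w[3]-c[3])+180)%360-180)
        v=np.round([tx/200,ty/200,-d[2]/200,t/360],4)
        n=max(np.linalg.norm(d)/50,abs(t)/8.59)
        print(w.tolist(),v.tolist(),"rows %.1f"%n); c=w
if __name__=="__main__": plan(*json.loads(sys.argv[1]))
E
python3 plan.py '[[200,645,227,-17.24],[[350,490,227,-59],[450,330,227,-100],[500,140,227,-111],[490,-60,227,-111],[445.7,-251.5,227,-111],[445.7,-251.5,70,-111],[445.7,-251.5,9,-111]]]'
```

```text
[350.0, 490.0, 227.0, -59.0] [0.946, 0.5179, -0.0, 0.116] rows 4.9
[450.0, 330.0, 227.0, -100.0] [0.9433, -0.0166, -0.0, 0.1139] rows 4.8
[500.0, 140.0, 227.0, -111.0] [0.8922, -0.4112, -0.0, 0.0306] rows 3.9
[490.0, -60.0, 227.0, -111.0] [0.9515, -0.3117, -0.0, -0.0] rows 4.0
[445.7, -251.5, 227.0, -111.0] [0.9733, -0.1363, -0.0, -0.0] rows 3.9
[445.7, -251.5, 70.0, -111.0] [-0.0, 0.0, 0.785, -0.0] rows 3.1
[445.7, -251.5, 9.0, -111.0] [-0.0, 0.0, 0.305, -0.0] rows 1.2
```

Call:
carry_out --deltas '[[[0.946, 0.518, 0, 0.116, 1], [0.946, 0.518, 0, 0.116, 1], [0.946, 0.518, 0, 0.116, 1], [0.946, 0.518, 0, 0.116, 1], [0.946, 0.518, 0, 0.116, 1]]]'

```text
clock: 1.4
tool_pos: [0.3523, 0.4865, 0.2271]
orientation: [-180.0, -0.0, -59.5]
force: [-0.1, 1.5, 0.6]
opening: 0.0879
gripper_force: 0.0
```

Call:
carry_out --deltas '[[[0.943, -0.017, 0, 0.114, 1], [0.943, -0.017, 0, 0.114, 1], [0.943, -0.017, 0, 0.114, 1], [0.943, -0.017, 0, 0.114, 1], [0.943, -0.017, 0, 0.114, 1]]]'

```text
clock: 1.9
tool_pos: [0.4517, 0.3261, 0.227]
orientation: [-180.0, -0.0, -100.6]
force: [-0.4, 0.9, -0.2]
opening: 0.088
gripper_force: 0.0
```

Call:
carry_out --deltas '[[[0.892, -0.411, 0, 0.0306, 1], [0.892, -0.411, 0, 0.0306, 1], [0.892, -0.411, 0, 0.0306, 1], [0.892, -0.411, 0, 0.0306, 1], [0.892, -0.411, 0, 0.0306, 1]]]'

```text
clock: 2.4
tool_pos: [0.5004, 0.1355, 0.2269]
orientation: [-180.0, -0.0, -111.3]
force: [0.2, 0.9, 0.3]
opening: 0.0877
gripper_force: 0.0
```

Call:
carry_out --deltas '[[[0.9515, -0.312, 0, 0, 1], [0.9515, -0.312, 0, 0, 1], [0.9515, -0.312, 0, 0, 1], [0.9515, -0.312, 0, 0, 1], [0.9515, -0.312, 0, 0, 1]]]'

```text
clock: 2.9
tool_pos: [0.4889, -0.0645, 0.2268]
orientation: [-180.0, -0.0, -111.3]
force: [0.6, 0.1, -0.1]
opening: 0.0876
gripper_force: 0.0
```

Call:
carry_out --deltas '[[[0.973, -0.136, 0, 0, 1], [0.973, -0.136, 0, 0, 1], [0.973, -0.136, 0, 0, 1], [0.973, -0.136, 0, 0, 1], [0.973, -0.136, 0, 0, 1]]]'

```text
clock: 3.4
tool_pos: [0.4441, -0.2552, 0.2264]
orientation: [180.0, -0.0, -111.3]
force: [-1.7, 0.6, -0.5]
opening: 0.0874
gripper_force: 0.0
```

```bash
python3 -c "
from plant import ctrl;o=ctrl.get_obs();print(o['tool_pos'],o['orientation'])"; python3 plan.py '[[444.1,-255.2,226.5,-111.3],[[445.7,-251.5,60,-111],[445.7,-251.5,9,-111]]]'
```

```text
[ 0.44411309 -0.2551534   0.22643272] [ 1.79979201e+02 -3.67895047e-02 -1.11311281e+02]
[445.7, -251.5, 60.0, -111.0] [-0.0201, -0.0007, 0.8325, -0.0008] rows 3.3
[445.7, -251.5, 9.0, -111.0] [-0.0, 0.0, 0.255, -0.0] rows 1.0
```

Call:
carry_out --deltas '[[[-0.02, 0, 0.83, -0.001, 1], [-0.02, 0, 0.83, -0.001, 1], [-0.02, 0, 0.83, -0.001, 1], [-0.02, 0, 0.83, -0.001, 1], [-0.02, 0, 0.83, -0.001, 1]]]'

```text
clock: 3.9
tool_pos: [0.4451, -0.2468, 0.0579]
orientation: [179.7, -0.1, -110.7]
force: [0.9, -0.2, -0.1]
opening: 0.0877
gripper_force: 0.0
```

Call:
carry_out --deltas '[[[0, 0, 0.1, 0, 1], [0, 0, 0.2, 0, 1], [0, 0, 0.255, 0, 1], [0, 0, 0.255, 0, 1], [0, 0, 0.255, 0, 1]]]'

```text
clock: 4.4
tool_pos: [0.4477, -0.2479, 0.0106]
orientation: [-179.9, 0.0, -110.7]
force: [0.9, 0.1, 0.5]
opening: 0.0877
gripper_force: 0.0
```

Call:
carry_out --deltas '[[[0.02, 0, 0.005, 0.001, 1], [0.02, 0, 0.005, 0.001, 1], [0.02, 0, 0.005, 0.001, 1], [0.02, 0, 0.005, 0.001, -1], [0.02, 0, 0.005, 0.001, -1]]]'

```text
clock: 4.9
tool_pos: [0.4454, -0.2517, 0.0087]
orientation: [-180.0, 0.0, -111.1]
force: [-0.0, -0.6, -0.4]
opening: 0.0771
gripper_force: 0.0
```

Call:
carry_out --deltas '[[[0, 0, 0, 0, -1], [0, 0, 0, 0, -1], [0, 0, 0, 0, -1], [0, 0, 0, 0, -1], [0, 0, 0, 0, -1]]]'

```text
clock: 5.4
tool_pos: [0.445, -0.2515, 0.0085]
orientation: [180.0, -0.0, -111.1]
force: [-1.2, 0.2, 1.2]
opening: 0.0499
gripper_force: 30.0
```

```bash
python3 plan.py '[[445.2,-251.5,8.5,-111.1],[[445.2,-251.5,150,-111.1],[540,-90,150,-100],[632,75.5,150,-89.15],[632,75.5,75,-89.15]]]'
```

```text
[445.2, -251.5, 150.0, -111.1] [-0.0, 0.0, -0.7075, -0.0] rows 2.8
[540.0, -90.0, 150.0, -100.0] [-0.924, -0.1515, -0.0, -0.0308] rows 3.7
[632.0, 75.5, 150.0, -89.15] [-0.8948, -0.3093, -0.0, -0.0301] rows 3.8
[632.0, 75.5, 75.0, -89.15] [0.0, -0.0, 0.375, -0.0] rows 1.5
```

Call:
carry_out --deltas '[[[0, 0, -0.1, 0, -1], [0, 0, -0.3, 0, -1], [0, 0, -0.5, 0, -1], [0, 0, -0.708, 0, -1], [0, 0, -0.708, 0, -1]]]'

```text
clock: 5.9
tool_pos: [0.4487, -0.2526, 0.1558]
orientation: [-179.4, 0.1, -111.0]
force: [1.1, -1.0, -2.7]
opening: 0.0498
gripper_force: 29.9
```

Call:
carry_out --deltas '[[[-0.185, -0.03, 0, -0.006, -1], [-0.37, -0.06, 0, -0.012, -1], [-0.554, -0.09, 0, -0.018, -1], [-0.739, -0.12, 0, -0.024, -1], [-0.924, -0.1515, 0, -0.0308, -1]]]'

```text
clock: 6.4
tool_pos: [0.54, -0.0886, 0.1492]
orientation: [179.9, -0.0, -99.9]
force: [0.4, -0.8, -3.1]
opening: 0.0502
gripper_force: 29.9
```

Call:
carry_out --deltas '[[[-0.21, -0.07, 0, -0.007, -1], [-0.43, -0.15, 0, -0.015, -1], [-0.65, -0.225, 0, -0.022, -1], [-0.84, -0.29, 0, -0.028, -1], [-0.895, -0.309, 0, -0.03, -1]]]'

```text
clock: 6.9
tool_pos: [0.633, 0.079, 0.1484]
orientation: [180.0, -0.0, -88.9]
force: [-1.0, -0.5, -2.5]
opening: 0.0502
gripper_force: 29.9
```

Call:
carry_out --deltas '[[[0, 0, 0.15, 0, -1], [0, 0, 0.28, 0, -1], [0, 0, 0.35, 0, -1], [0, 0, 0.35, 0, -1], [0, 0, 0.35, 0, -1]]]'

```text
clock: 7.4
tool_pos: [0.6322, 0.0752, 0.0805]
orientation: [-180.0, -0.0, -89.2]
force: [0.2, 0.7, -1.8]
opening: 0.0501
gripper_force: 29.9
```

```bash
python3 - <<'E'
from plant import ctrl
from vis import *
for n in("top","scene"):
    p=ctrl.snapshot(n); cv2.imwrite(f"pics/{n}1.png",p["color"][:,:,::-1])
    print(n,label(p,(.632,.0755),.118-.0085))
o=ctrl.get_obs();print(o['tool_pos']*1000,o['orientation'],o['force'],o['opening'])
a=cv2.imread("pics/top1.png")[110:200,240:370];b=cv2.imread("pics/scene1.png")[170:270,255:415]
cv2.imwrite("pics/c1.png",np.vstack([cv2.resize(a,(640,300)),cv2.resize(b,(640,300))]) if 0 else cv2.resize(b,(640,400)))
E
```

```text
top (array([630.4,  78.7]), np.float64(26.1), [104, 104, 8638])
scene (array([618.2,  91.9]), np.float64(-36.1), [104, 104, 8045])
[632.78149372  75.61984808  81.61862683] [-1.79873720e+02  3.15619003e-02 -8.91652851e+01] [-0.11639407  1.12504453 -1.93668429] 0.05035548633133138
```

View pics/c1.png

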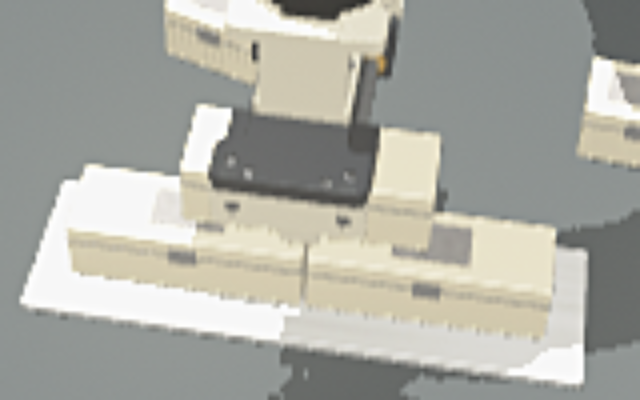

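The picture shows the long box level in the gripper, above the joint at about (305,215) in the crop. I'll lower it slowly.

Call:
carry_out --deltas '[[[-0.001, -0.001, 0.04, 0, -1], [-0.001, -0.001, 0.07, 0, -1], [-0.001, -0.001, 0.085, 0, -1], [-0.001, -0.001, 0.09, 0, -1], [-0.001, -0.001, 0.09, 0, -1]]]'

```text
clock: 8.0
tool_pos: [0.6319, 0.0757, 0.0619]
orientation: [180.0, -0.0, -89.2]
force: [0.7, -0.6, -2.2]
opening: 0.0497
gripper_force: 29.9
```

Call:
carry_out --deltas '[[[0, 0, 0.003, 0, -1], [0, 0, 0.005, 0, -1], [0, 0, 0.005, 0, -1], [0, 0, 0.005, 0, -1]]]'

```text
clock: 8.4
tool_pos: [0.6321, 0.0758, 0.0613]
orientation: [-180.0, 0.0, -89.2]
force: [-0.7, 0.5, -2.2]
opening: 0.0497
gripper_force: 29.9
```

Call:
carry_out --deltas '[[[0, 0, 0.003, 0, -1], [0, 0, 0.006, 0, -1], [0, 0, 0.006, 0, -1], [0, 0, 0.006, 0, -1]]]'

```text
clock: 8.8
tool_pos: [0.6321, 0.0758, 0.0605]
orientation: [-180.0, 0.0, -89.2]
force: [-2.4, 0.3, 5.5]
opening: 0.0501
gripper_force: 29.9
```

Call:
carry_out --deltas '[[[0, 0, 0, 0, 0.4], [0, 0, 0, 0, 1], [0, 0, 0, 0, 1], [0, 0, 0, 0, 1], [0, 0, 0, 0, 1]]]'

```text
clock: 9.3
tool_pos: [0.6321, 0.0757, 0.0599]
orientation: [180.0, -0.0, -89.2]
force: [-0.3, 0.5, 0.5]
opening: 0.084
gripper_force: 0.0
```

Call:
carry_out --deltas '[[[0, 0, -0.1, 0, 1], [0, 0, -0.3, 0, 1], [0, 0, -0.5, 0, 1], [0, 0, -0.5, 0, 1]]]'

```text
clock: 9.7
tool_pos: [0.6355, 0.0765, 0.1665]
orientation: [-179.4, 0.1, -89.1]
force: [0.4, 1.0, 0.1]
opening: 0.0878
gripper_force: 0.0
```

```bash
python3 plan.py '[[632.1,75.8,160,-89.2],[[533,-15,160,-99],[434.4,-14.9,160,-108.75],[434.4,-14.9,60,-108.75],[434.4,-14.9,9,-108.75]]]'
```

```text
[533.0, -15.0, 160.0, -99.0] [0.447, 0.5018, -0.0, 0.0272] rows 2.7
[434.4, -14.9, 160.0, -108.75] [0.0766, 0.487, -0.0, 0.0271] rows 2.0
[434.4, -14.9, 60.0, -108.75] [-0.0, 0.0, 0.5, -0.0] rows 2.0
[434.4, -14.9, 9.0, -108.75] [-0.0, 0.0, 0.255, -0.0] rows 1.0
```

Call:
carry_out --deltas '[[[0.15, 0.17, 0, 0.009, 1], [0.3, 0.34, 0, 0.018, 1], [0.447, 0.502, 0, 0.0272, 1], [0.447, 0.502, 0, 0.0272, 1]]]'

```text
clock: 10.1
tool_pos: [0.5289, -0.0177, 0.16]
orientation: [179.9, 0.0, -99.2]
force: [1.1, 0.8, 0.9]
opening: 0.0876
gripper_force: 0.0
```

Call:
carry_out --deltas '[[[0.03, 0.2, 0, 0.01, 1], [0.06, 0.4, 0, 0.02, 1], [0.077, 0.487, 0, 0.027, 1], [0.077, 0.487, 0, 0.027, 1]]]'

```text
clock: 10.5
tool_pos: [0.4324, -0.0153, 0.1603]
orientation: [-180.0, 0.1, -108.7]
force: [1.9, 0.2, 1.2]
opening: 0.0875
gripper_force: 0.0
```

Call:
carry_out --deltas '[[[0, 0, 0.2, 0, 1], [0, 0, 0.4, 0, 1], [0, 0, 0.5, 0, 1], [0, 0, 0.5, 0, 1]]]'

```text
clock: 10.9
tool_pos: [0.4331, -0.0157, 0.0576]
orientation: [179.8, -0.2, -108.7]
force: [0.6, 0.1, 0.6]
opening: 0.0876
gripper_force: 0.0
```

```bash
cat > chk.py <<'E'
from plant import ctrl
from vis import *
import sys
for n in("top","scene"):
    p=ctrl.snapshot(n); cv2.imwrite(f"pics/{n}_{sys.argv[1]}.png",p["color"][:,:,::-1])
    for k,g,h in(("b1",(.631,.1465),.052),("b2",(.633,.0045),.052),("long",(.632,.0755),.096),("S+",(.6305,.1815),.096),("S-",(.6336,-.0305),.096)):
        print(n,k,label(p,g,h,.024))
o=ctrl.get_obs();print(o['tool_pos']*1000,o['orientation'],o['force'],o['opening'],o['clock'])
E
python3 chk.py 2
```

```text
top b1 (array([612. , 149.4]), np.float64(39.1), [96, 96, 5323])
top b2 (array([ 6.047e+02, -2.000e-01]), np.float64(-89.4), [71, 96, 6490])
top long (array([632.9,  75.3]), np.float64(-87.6), [62, 91, 5149])
top S+ (array([666.9, 182.4]), np.float64(-87.7), [76, 96, 7139])
top S- (array([670.7, -29.2]), np.float64(-88.5), [75, 96, 7080])
scene b1 (array([640.4, 132.9]), np.float64(-43.8), [96, 96, 7262])
scene b2 (array([643.8,  21.5]), np.float64(45.3), [88, 96, 7422])
scene long (array([634. ,  75.2]), np.float64(-88.0), [61, 90, 5055])
scene S+ None
scene S- (array([608.2, -14.4]), np.float64(69.5), [26, 35, 621])
[435.15155145 -15.03326346  60.25210385] [ 1.79994968e+02 -3.89942398e-02 -1.08623648e+02] [-0.09160998 -0.29841757  1.12205347] 0.08730241448068257 11.0
```

The long box sits 1.4 mm too far in x compared with the bases. I'll correct that now, while it is easy to do.

```bash
python3 plan.py '[[434.4,-14.9,60,-108.7],[[434.4,-14.9,160,-108.7],[533,-15,160,-99],[632.1,75.8,160,-89.2],[632.1,75.8,60,-89.2],[632.1,75.8,62.5,-89.2],[630.7,76,62.5,-89.2]]]'
```

```text
[434.4, -14.9, 160.0, -108.7] [-0.0, 0.0, -0.5, -0.0] rows 2.0
[533.0, -15.0, 160.0, -99.0] [-0.1576, -0.4671, -0.0, -0.0269] rows 2.0
[632.1, 75.8, 160.0, -89.2] [-0.5259, -0.4184, -0.0, -0.0272] rows 2.7
[632.1, 75.8, 60.0, -89.2] [0.0, -0.0, 0.5, -0.0] rows 2.0
[632.1, 75.8, 62.5, -89.2] [0.0, -0.0, -0.0125, -0.0] rows 0.1
[630.7, 76.0, 62.5, -89.2] [-0.0011, 0.007, -0.0, -0.0] rows 0.0
```

Call:
carry_out --deltas '[[[0, 0, -0.2, 0, 1], [0, 0, -0.4, 0, 1], [0, 0, -0.5, 0, 1], [0, 0, -0.5, 0, 1]]]'

```text
clock: 11.4
tool_pos: [0.4374, -0.0143, 0.1651]
orientation: [-179.6, 0.3, -108.6]
force: [1.1, -0.4, -0.1]
opening: 0.0876
gripper_force: 0.0
```

Call:
carry_out --deltas '[[[-0.06, -0.2, 0, -0.01, 1], [-0.1, -0.35, 0, -0.02, 1], [-0.158, -0.467, 0, -0.027, 1], [-0.158, -0.467, 0, -0.027, 1]]]'

```text
clock: 11.8
tool_pos: [0.5361, -0.0149, 0.1603]
orientation: [-179.9, 0.0, -98.9]
force: [-1.0, 0.4, 0.2]
opening: 0.0878
gripper_force: 0.0
```

Call:
carry_out --deltas '[[[-0.15, -0.12, 0, -0.009, 1], [-0.32, -0.26, 0, -0.018, 1], [-0.526, -0.418, 0, -0.0272, 1], [-0.526, -0.418, 0, -0.0272, 1], [-0.526, -0.418, 0, -0.0272, 1]]]'

```text
clock: 12.3
tool_pos: [0.6319, 0.0767, 0.1597]
orientation: [180.0, -0.0, -89.1]
force: [-0.5, 0.1, -0.1]
opening: 0.0876
gripper_force: 0.0
```

Call:
carry_out --deltas '[[[0, 0, 0.2, 0, 1], [0, 0, 0.4, 0, 1], [0, 0, 0.49, 0, 1], [0, 0, 0.49, 0, 1], [0, 0, 0.49, 0, 1]]]'

```text
clock: 12.8
tool_pos: [0.6318, 0.0753, 0.0632]
orientation: [-180.0, -0.0, -89.2]
force: [0.2, 0.3, 1.7]
opening: 0.0876
gripper_force: 0.0
```

Call:
carry_out --deltas '[[[0, 0, 0, 0, -1], [0, 0, 0, 0, -1], [0, 0, 0, 0, -1], [0, 0, 0, 0, -1], [0, 0, 0, 0, -1]]]'

```text
clock: 13.3
tool_pos: [0.632, 0.0758, 0.0623]
orientation: [-180.0, 0.0, -89.2]
force: [0.7, -1.4, -0.3]
opening: 0.0534
gripper_force: 0.0
```

Call:
carry_out --deltas '[[[0, 0, 0, 0, -1], [0, 0, 0, 0, -1], [0, 0, -0.01, 0, -1], [0, 0, -0.015, 0, -1], [0, 0, -0.015, 0, -1]]]'

```text
clock: 13.8
tool_pos: [0.6317, 0.0757, 0.0647]
orientation: [180.0, -0.0, -89.2]
force: [0.1, -0.5, -1.9]
opening: 0.0498
gripper_force: 30.0
```

Call:
carry_out --deltas '[[[0, 0.007, 0, 0, -1], [0, 0.007, 0, 0, -1], [0, 0.007, 0.01, 0, -1], [0, 0.007, 0.01, 0, -1], [0, 0.007, 0.01, 0, -1]]]'

```text
clock: 14.3
tool_pos: [0.6304, 0.0757, 0.0628]
orientation: [180.0, -0.0, -89.2]
force: [0.0, -0.2, -2.3]
opening: 0.05
gripper_force: 30.0
```

Call:
carry_out --deltas '[[[0, 0, 0.004, 0, -1], [0, 0, 0.006, 0, -1], [0, 0, 0.008, 0, -1], [0, 0, 0.008, 0, -1]]]'

```text
clock: 14.7
tool_pos: [0.6306, 0.0758, 0.0621]
orientation: [-180.0, -0.0, -89.2]
force: [-2.3, 0.7, 5.2]
opening: 0.05
gripper_force: 30.0
```

Call:
carry_out --deltas '[[[0, 0, 0, 0, 0.4], [0, 0, 0, 0, 1], [0, 0, 0, 0, 1], [0, 0, 0, 0, 1], [0, 0, 0, 0, 1]]]'

```text
clock: 15.2
tool_pos: [0.6305, 0.0758, 0.0613]
orientation: [180.0, -0.0, -89.2]
force: [0.2, 0.1, -0.4]
opening: 0.0835
gripper_force: 0.0
```

Call:
carry_out --deltas '[[[0, 0, -0.1, 0, 1], [0, 0, -0.3, 0, 1], [0, 0, -0.5, 0, 1], [0, 0, -0.5, 0, 1]]]'

```text
clock: 15.6
tool_pos: [0.6339, 0.0765, 0.1678]
orientation: [-179.4, 0.1, -89.1]
force: [0.3, 0.7, -0.4]
opening: 0.0878
gripper_force: 0.0
```

Call:
carry_out --deltas '[[[0.15, 0.17, 0, 0.009, 1], [0.3, 0.34, 0, 0.018, 1], [0.447, 0.502, 0, 0.0272, 1], [0.447, 0.502, 0, 0.0272, 1]]]'

```text
clock: 16.0
tool_pos: [0.5274, -0.0177, 0.1614]
orientation: [179.9, 0.0, -99.2]
force: [1.0, -0.1, 1.0]
opening: 0.0878
gripper_force: 0.0
```

Call:
carry_out --deltas '[[[0.03, 0.2, 0, 0.01, 1], [0.06, 0.4, 0, 0.02, 1], [0.077, 0.483, 0, 0.027, 1], [0.077, 0.483, 0, 0.027, 1]]]'

```text
clock: 16.4
tool_pos: [0.4317, -0.0155, 0.1617]
orientation: [-180.0, 0.1, -108.7]
force: [1.1, -0.3, 0.6]
opening: 0.0876
gripper_force: 0.0
```

Call:
carry_out --deltas '[[[0, 0, 0.2, 0, 1], [0, 0, 0.4, 0, 1], [0, 0, 0.5, 0, 1], [0, 0, 0.5, 0, 1]]]'

```text
clock: 16.8
tool_pos: [0.4324, -0.0158, 0.059]
orientation: [179.8, -0.2, -108.7]
force: [-0.9, -0.9, 1.3]
opening: 0.0879
gripper_force: 0.0
```

```bash
python3 chk.py 3 | grep -E "long|\[4"
```

```text
top long (array([631.1,  75.2]), np.float64(-88.6), [62, 91, 5194])
scene long (array([632.5,  75.4]), np.float64(-89.4), [61, 90, 5078])
[434.38724298 -15.15223809  61.6478702 ] [ 1.79993606e+02 -3.78459864e-02 -1.08626734e+02] [ 1.26487155 -0.03286359  0.21327051] 0.08723178192966341 16.9
```

Call:
carry_out --deltas '[[[0, 0, 0.12, 0, 1], [0, 0, 0.22, 0, 1], [0, 0, 0.2625, 0, 1], [0, 0, 0.2625, 0, 1], [0, 0, 0.2625, 0, -1]]]'

```text
clock: 17.4
tool_pos: [0.4345, -0.015, 0.0099]
orientation: [-179.9, 0.0, -108.6]
force: [-0.2, -0.3, 0.1]
opening: 0.0836
gripper_force: 0.0
```

Call:
carry_out --deltas '[[[0, 0, 0, 0, -1], [0, 0, 0, 0, -1], [0, 0, 0, 0, -1], [0, 0, 0, 0, -1], [0, 0, 0, 0, -1]]]'

```text
clock: 17.9
tool_pos: [0.4336, -0.0153, 0.0091]
orientation: [-180.0, 0.0, -108.7]
force: [-1.4, 0.5, 3.9]
opening: 0.0499
gripper_force: 29.9
```

Call:
carry_out --deltas '[[[0, 0, 0, 0, -1], [0, 0, 0, 0, -1]]]'

```text
clock: 18.1
tool_pos: [0.4336, -0.0152, 0.0091]
orientation: [-180.0, -0.0, -108.7]
force: [-2.0, 1.1, 6.0]
opening: 0.05
gripper_force: 29.9
```

```bash
python3 -c "
from plant import ctrl;o=ctrl.get_obs();print(o['tool_pos']*1000,o['orientation'],o['opening'],o['gripper_force'])"
python3 plan.py '[[434.2,-15.1,9,-108.65],[[434.2,-15.1,150,-108.65],[535,-60,150,-99],[632.4,-31.2,150,-89.15],[632.4,-31.2,75,-89.15]]]'
```

```text
[433.59017181 -15.24253145   9.07723888] [-1.79997521e+02 -6.88974215e-04 -1.08667082e+02] 0.04998146612181125 29.945135414600372
[434.2, -15.1, 150.0, -108.65] [-0.0, 0.0, -0.705, -0.0] rows 2.8
[535.0, -60.0, 150.0, -99.0] [0.0515, -0.5493, -0.0, -0.0268] rows 2.2
[632.4, -31.2, 150.0, -89.15] [-0.2184, -0.4585, -0.0, -0.0274] rows 2.0
[632.4, -31.2, 75.0, -89.15] [0.0, -0.0, 0.375, -0.0] rows 1.5
```

Call:
carry_out --deltas '[[[0, 0, -0.1, 0, -1], [0, 0, -0.3, 0, -1], [0, 0, -0.5, 0, -1], [0, 0, -0.705, 0, -1], [0, 0, -0.705, 0, -1]]]'

```text
clock: 18.6
tool_pos: [0.4367, -0.0144, 0.1549]
orientation: [-179.6, 0.3, -108.6]
force: [1.0, -0.2, -1.9]
opening: 0.0498
gripper_force: 29.9
```

Call:
carry_out --deltas '[[[0.015, -0.18, 0, -0.009, -1], [0.03, -0.36, 0, -0.018, -1], [0.0515, -0.549, 0, -0.0268, -1], [0.0515, -0.549, 0, -0.0268, -1]]]'

```text
clock: 19.0
tool_pos: [0.5373, -0.0615, 0.1482]
orientation: [180.0, -0.1, -99.0]
force: [-1.4, 0.1, -2.1]
opening: 0.0502
gripper_force: 29.9
```

Call:
carry_out --deltas '[[[-0.07, -0.15, 0, -0.009, -1], [-0.14, -0.3, 0, -0.018, -1], [-0.218, -0.4585, 0, -0.0274, -1], [-0.218, -0.4585, 0, -0.0274, -1], [-0.218, -0.4585, 0, -0.0274, -1]]]'

```text
clock: 19.5
tool_pos: [0.6311, -0.0313, 0.1477]
orientation: [179.8, -0.0, -89.2]
force: [-0.5, -0.0, -2.0]
opening: 0.0496
gripper_force: 29.9
```

Call:
carry_out --deltas '[[[0, 0, 0.15, 0, -1], [0, 0, 0.28, 0, -1], [0, 0, 0.35, 0, -1], [0, 0, 0.35, 0, -1], [0, 0, 0.35, 0, -1]]]'

```text
clock: 20.0
tool_pos: [0.6318, -0.0317, 0.0806]
orientation: [-180.0, -0.0, -89.2]
force: [1.3, 0.5, -1.5]
opening: 0.0503
gripper_force: 29.9
```

Call:
carry_out --deltas '[[[0, 0, 0, 0, -1], [0, 0, 0, 0, -1]]]'

```text
clock: 20.2
tool_pos: [0.6325, -0.0314, 0.0813]
orientation: [-179.9, 0.0, -89.2]
force: [1.1, -0.5, -2.1]
opening: 0.05
gripper_force: 29.9
```

```bash
python3 - <<'E'
from plant import ctrl
from vis import *
o=ctrl.get_obs();print(o['tool_pos']*1000,o['orientation'],o['force'])
p=ctrl.snapshot("scene")
b=p["color"][165:265,240:400,::-1]
cv2.imwrite("pics/c4.png",cv2.resize(b,(800,500),interpolation=cv2.INTER_CUBIC))
E
```

```text
[632.4694124  -31.36951359  81.28111653] [-1.79870808e+02  2.20149812e-02 -8.91568079e+01] [ 1.14379469 -0.45739896 -2.05924287]
```

View pics/c4.png

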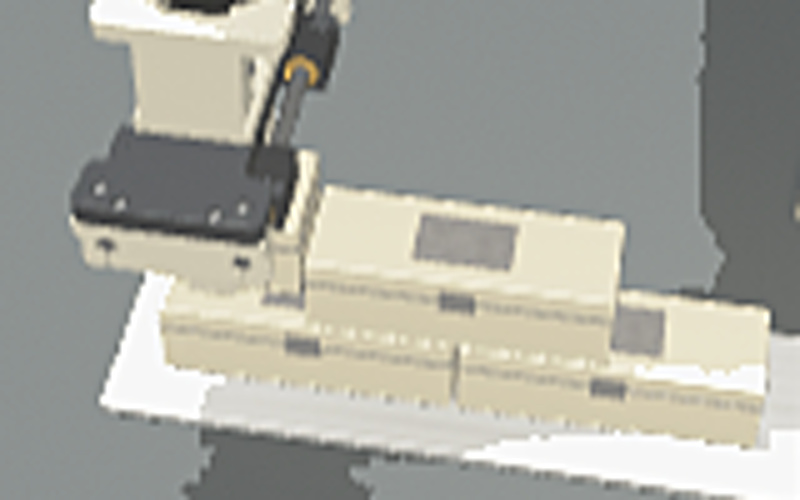

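The short box hangs beside the long box at about (215,250) in the crop, and there is no side force. I'll lower it.

Call:
carry_out --deltas '[[[0, 0, 0.04, 0, -1], [0, 0, 0.07, 0, -1], [0, 0, 0.085, 0, -1], [0, 0, 0.09, 0, -1], [0, 0, 0.09, 0, -1]]]'

```text
clock: 20.75
tool_pos: [0.6316, -0.0316, 0.0616]
orientation: [180.0, -0.0, -89.2]
force: [0.1, -0.4, -1.5]
opening: 0.0498
gripper_force: 29.9
```

Call:
carry_out --deltas '[[[0, 0, 0.003, 0, -1], [0, 0, 0.006, 0, -1], [0, 0, 0.006, 0, -1], [0, 0, 0.006, 0, -1]]]'

```text
clock: 21.15
tool_pos: [0.632, -0.0315, 0.0612]
orientation: [-180.0, 0.0, -89.2]
force: [-1.3, -0.1, 3.4]
opening: 0.0499
gripper_force: 29.9
```

```bash
python3 plan.py '[[632.1,-31.4,161,-89.2],[[570,110,161,-92],[470.2,265.9,161,-94.3],[470.2,265.9,61,-94.3],[470.2,265.9,9,-94.3]]]'
```

```text
[570.0, 110.0, 161.0, -92.0] [-0.7113, 0.3006, -0.0, 0.0078] rows 3.1
[470.2, 265.9, 161.0, -94.3] [-0.7616, 0.5259, -0.0, 0.0064] rows 3.7
[470.2, 265.9, 61.0, -94.3] [-0.0, 0.0, 0.5, -0.0] rows 2.0
[470.2, 265.9, 9.0, -94.3] [-0.0, 0.0, 0.26, -0.0] rows 1.0
```

Call:
carry_out --deltas '[[[0, 0, 0, 0, 0.4], [0, 0, 0, 0, 1], [0, 0, 0, 0, 1], [0, 0, 0, 0, 1], [0, 0, 0, 0, 1]]]'

```text
clock: 21.65
tool_pos: [0.6317, -0.0315, 0.0606]
orientation: [180.0, -0.0, -89.2]
force: [-0.2, 0.9, 1.2]
opening: 0.0834
gripper_force: 0.0
```

Call:
carry_out --deltas '[[[0, 0, -0.1, 0, 1], [0, 0, -0.3, 0, 1], [0, 0, -0.5, 0, 1], [0, 0, -0.5, 0, 1]]]'

```text
clock: 22.05
tool_pos: [0.6352, -0.0313, 0.1671]
orientation: [-179.4, 0.0, -89.1]
force: [1.1, -0.1, 0.2]
opening: 0.0877
gripper_force: 0.0
```

Call:
carry_out --deltas '[[[-0.18, 0.075, 0, 0.002, 1], [-0.36, 0.15, 0, 0.004, 1], [-0.54, 0.225, 0, 0.006, 1], [-0.711, 0.3, 0, 0.0078, 1], [-0.711, 0.3, 0, 0.0078, 1]]]'

```text
clock: 22.55
tool_pos: [0.5684, 0.113, 0.1609]
orientation: [-180.0, 0.1, -91.8]
force: [0.6, -0.9, 0.4]
opening: 0.0877
gripper_force: 0.0
```

Call:
carry_out --deltas '[[[-0.19, 0.13, 0, 0.002, 1], [-0.38, 0.26, 0, 0.003, 1], [-0.57, 0.39, 0, 0.005, 1], [-0.762, 0.526, 0, 0.0064, 1], [-0.762, 0.526, 0, 0.0064, 1]]]'

```text
clock: 23.05
tool_pos: [0.4679, 0.2693, 0.1609]
orientation: [-180.0, 0.1, -94.0]
force: [0.2, -0.3, 0.2]
opening: 0.0877
gripper_force: 0.0
```

Call:
carry_out --deltas '[[[0, 0, 0.2, 0, 1], [0, 0, 0.4, 0, 1], [0, 0, 0.5, 0, 1], [0, 0, 0.5, 0, 1], [0, 0, 0.5, 0, 1]]]'

```text
clock: 23.55
tool_pos: [0.4704, 0.2655, 0.061]
orientation: [-180.0, -0.0, -94.3]
force: [0.6, 0.4, 0.2]
opening: 0.0875
gripper_force: 0.0
```

```bash
python3 chk.py 5 | grep -E "long|S-|\[4"
```

```text
top long (array([631.1,  75.2]), np.float64(-88.0), [62, 91, 5179])
top S- (array([632.6, -31.4]), np.float64(-88.6), [62, 90, 5180])
scene long (array([632.5,  75.4]), np.float64(-89.5), [60, 90, 5070])
scene S- (array([633.7, -31.3]), np.float64(-89.1), [60, 90, 5079])
[470.79607519 266.27750381  62.12574894] [-1.79904370e+02  9.84991818e-02 -9.42754673e+01] [ 0.87140639 -0.56565048 -0.17230364] 0.08731992040219878 23.65
```

Call:
carry_out --deltas '[[[0, 0, 0.12, 0, 1], [0, 0, 0.22, 0, 1], [0, 0, 0.26, 0, 1], [0, 0, 0.26, 0, 1], [0, 0, 0.26, 0, -1]]]'

```text
clock: 24.15
tool_pos: [0.4704, 0.2663, 0.0098]
orientation: [-179.9, 0.1, -94.3]
force: [0.5, -0.5, -0.1]
opening: 0.0836
gripper_force: 0.0
```

Call:
carry_out --deltas '[[[0, 0, 0, 0, -1], [0, 0, 0, 0, -1], [0, 0, 0, 0, -1], [0, 0, 0, 0, -1], [0, 0, 0, 0, -1]]]'

```text
clock: 24.65
tool_pos: [0.4698, 0.2658, 0.0089]
orientation: [-180.0, 0.0, -94.3]
force: [-1.3, 0.1, 2.8]
opening: 0.0494
gripper_force: 30.0
```

Call:
carry_out --deltas '[[[0, 0, 0, 0, -1], [0, 0, 0, 0, -1]]]'

```text
clock: 24.85
tool_pos: [0.4698, 0.2658, 0.0089]
orientation: [-180.0, 0.0, -94.3]
force: [-1.6, -0.4, 4.2]
opening: 0.05
gripper_force: 30.0
```

```bash
python3 -c "
from plant import ctrl;o=ctrl.get_obs();print(o['tool_pos']*1000,o['orientation'],o['opening'],o['gripper_force'])"
python3 plan.py '[[470.4,265.9,9,-94.3],[[470.4,265.9,150,-94.3],[550,225,150,-92],[629.3,181.8,150,-89.15],[629.3,181.8,80,-89.15]]]'
```

```text
[469.80773915 265.80433085   8.91032226] [-1.79989872e+02  9.48724898e-03 -9.42688978e+01] 0.04998861370153074 29.97059941291809
[470.4, 265.9, 150.0, -94.3] [-0.0, 0.0, -0.705, -0.0] rows 2.8
[550.0, 225.0, 150.0, -92.0] [0.1741, -0.4122, -0.0, -0.0064] rows 1.8
[629.3, 181.8, 150.0, -89.15] [0.202, -0.4038, -0.0, -0.0079] rows 1.8
[629.3, 181.8, 80.0, -89.15] [0.0, -0.0, 0.35, -0.0] rows 1.4
```

Call:
carry_out --deltas '[[[0, 0, -0.1, 0, -1], [0, 0, -0.3, 0, -1], [0, 0, -0.5, 0, -1], [0, 0, -0.705, 0, -1], [0, 0, -0.705, 0, -1]]]'

```text
clock: 25.35
tool_pos: [0.4722, 0.2679, 0.1552]
orientation: [-179.6, 0.4, -94.2]
force: [-0.0, 0.1, -1.5]
opening: 0.0502
gripper_force: 30.0
```

Call:
carry_out --deltas '[[[0.06, -0.14, 0, -0.002, -1], [0.12, -0.28, 0, -0.004, -1], [0.174, -0.412, 0, -0.0064, -1], [0.174, -0.412, 0, -0.0064, -1]]]'

```text
clock: 25.75
tool_pos: [0.5512, 0.2234, 0.1483]
orientation: [180.0, -0.1, -92.1]
force: [-0.5, 0.4, -1.7]
opening: 0.0497
gripper_force: 30.0
```

Call:
carry_out --deltas '[[[0.065, -0.13, 0, -0.003, -1], [0.13, -0.26, 0, -0.006, -1], [0.202, -0.404, 0, -0.0079, -1], [0.202, -0.404, 0, -0.0079, -1], [0.202, -0.404, 0, -0.0079, -1]]]'

```text
clock: 26.25
tool_pos: [0.6282, 0.1811, 0.1482]
orientation: [179.9, -0.0, -89.2]
force: [-0.3, -0.5, -2.7]
opening: 0.0498
gripper_force: 30.0
```

Call:
carry_out --deltas '[[[0, 0, 0, 0, -1], [0, 0, 0, 0, -1], [0, 0, 0, 0, -1]]]'

```text
clock: 26.55
tool_pos: [0.6281, 0.1823, 0.1499]
orientation: [-180.0, 0.0, -89.1]
force: [-0.7, 0.7, -0.7]
opening: 0.0498
gripper_force: 30.0
```

Call:
carry_out --deltas '[[[0, -0.003, 0.15, 0, -1], [0, -0.003, 0.28, 0, -1], [0, -0.003, 0.35, 0, -1], [0, -0.003, 0.35, 0, -1], [0, -0.003, 0.35, 0, -1]]]'

```text
clock: 27.05
tool_pos: [0.6297, 0.1821, 0.0804]
orientation: [-180.0, -0.0, -89.1]
force: [1.0, 0.3, -1.1]
opening: 0.0496
gripper_force: 30.0
```

Call:
carry_out --deltas '[[[0, 0, 0.03, 0, -1], [0, 0, 0.06, 0, -1], [0, 0, 0.08, 0, -1], [0, 0, 0.085, 0, -1], [0, 0, 0.085, 0, -1]]]'

```text
clock: 27.55
tool_pos: [0.6292, 0.1816, 0.0625]
orientation: [180.0, -0.0, -89.1]
force: [-1.0, 0.1, -1.8]
opening: 0.0498
gripper_force: 30.0
```

Contact should come at a TCP height of about 61.

Call:
carry_out --deltas '[[[0, 0, 0.003, 0, -1], [0, 0, 0.006, 0, -1], [0, 0, 0.009, 0, -1], [0, 0, 0.009, 0, -1], [0, 0, 0.009, 0, -1]]]'

```text
clock: 28.05
tool_pos: [0.6294, 0.1818, 0.061]
orientation: [-180.0, 0.0, -89.1]
force: [-0.4, -0.3, -1.3]
opening: 0.0499
gripper_force: 30.0
```

Call:
carry_out --deltas '[[[0, 0, 0.002, 0, -1], [0, 0, 0.004, 0, -1], [0, 0, 0.004, 0, -1]]]'

```text
clock: 28.35
tool_pos: [0.6294, 0.1818, 0.0609]
orientation: [-180.0, 0.0, -89.1]
force: [-3.5, 0.1, 5.6]
opening: 0.05
gripper_force: 30.0
```

Contact. I'll release, lift, back away and check.

Call:
carry_out --deltas '[[[0, 0, 0, 0, 0.4], [0, 0, 0, 0, 1], [0, 0, 0, 0, 1], [0, 0, 0, 0, 1], [0, 0, 0, 0, 1]]]'

```text
clock: 28.85
tool_pos: [0.6293, 0.1817, 0.0599]
orientation: [180.0, -0.0, -89.1]
force: [-0.5, 1.1, 1.4]
opening: 0.0837
gripper_force: 0.0
```

Call:
carry_out --deltas '[[[0, 0, -0.1, 0, 1], [0, 0, -0.3, 0, 1], [0, 0, -0.5, 0, 1], [0, 0, -0.6, 0, 1], [0, 0, -0.6, 0, 1]]]'

```text
clock: 29.35
tool_pos: [0.6311, 0.1825, 0.1843]
orientation: [-179.7, 0.2, -89.1]
force: [-0.3, 0.1, -0.1]
opening: 0.0878
gripper_force: 0.0
```

Call:
carry_out --deltas '[[[-0.1, 0.2, 0, 0, 1], [-0.2, 0.4, 0, 0, 1], [-0.3, 0.6, 0, 0, 1], [-0.4, 0.8, 0, 0, 1], [-0.4, 0.8, 0, 0, 1]]]'

```text
clock: 29.85
tool_pos: [0.4642, 0.2604, 0.1797]
orientation: [179.9, 0.0, -88.9]
force: [1.0, 0.4, 0.9]
opening: 0.0876
gripper_force: 0.0
```

```bash
python3 chk.py 6 | grep -E "long|S|\[4"; python3 - <<'E'
import cv2,numpy as np
a=cv2.imread("pics/top_6.png")[110:190,235:375];b=cv2.imread("pics/scene_6.png")[165:270,255:415]
cv2.imwrite("pics/c6.png",np.vstack([cv2.resize(a,(480,274),interpolation=2),cv2.resize(b,(480,315),interpolation=2)]))
E
```

```text
top long (array([631.1,  75.2]), np.float64(-88.6), [61, 90, 5131])
top S+ (array([629.8, 181.9]), np.float64(-88.7), [61, 90, 5135])
top S- (array([632.7, -31.5]), np.float64(-88.8), [62, 90, 5221])
scene long (array([632.5,  75.4]), np.float64(-89.3), [60, 90, 4997])
scene S+ (array([631.3, 182. ]), np.float64(-88.5), [59, 90, 5007])
scene S- (array([633.7, -31.3]), np.float64(-89.3), [60, 90, 5029])
[467.20357401 259.81952604 179.96499577] [-1.79999420e+02  6.42339972e-03 -8.89909363e+01] [1.07815007 1.0520298  0.05641218] 0.08776742554211397 29.95
```

View pics/c6.png

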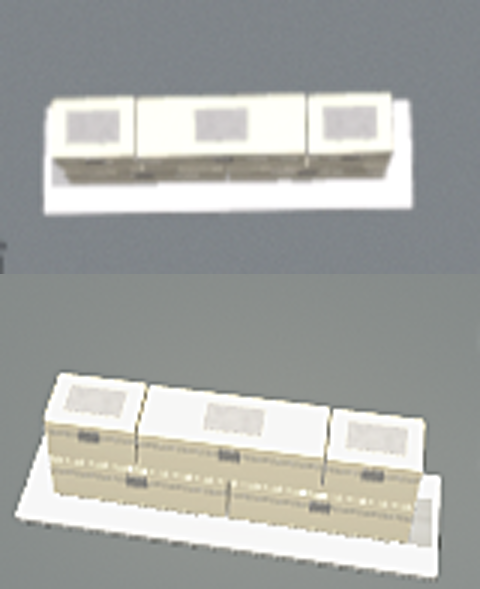

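The crops show an even running bond. The sides are flush to within about 0.3 mm, the gaps are about 1.6 mm, and each end overhangs by less than 1 mm. I'm handing it in.

```bash
python3 -c "
from plant import ctrl;print(ctrl.close_job())"
```

```text
the job is handed in; nothing more can be done
None
```

The second course is laid in running bond and handed in at about 30 s: the long box is centred over the joint with a short box on either side, gaps about 1.6 mm, sides flush within about 0.3 mm and ends within about 1 mm by camera.

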